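# Close up the terminal box: shut the flap and snap the clip cover on

### The arm

A 6-joint arm with a two-finger parallel gripper is mounted at the origin on a cart in front of the work surface, level with it; the furniture and walls round the work are solid. World frame = base frame: x ahead of the robot, y to its left, z up, the work surface at z = 0. Lengths are in m, angles in degrees, forces in N, time in s.
With the tool pointing down it reaches from about 0.35 to 0.875 m from the base axis. Payload 4.2 kg.
Tool frame: the origin (TCP) lies midway between the tips of the shut fingers; the grasp point (between the pads) lies 19 mm behind it; z points along the fingers, y is the line along which they close (so a half turn about z gives the same grasp; the last joint's range is limited). The gripper opens to 87 mm and grips with 3 to 60 N. Pads are 19 mm wide; open, the fingers measure 117 mm over their backs; the gripper's body (75 mm by 190 mm) begins 51 mm behind the grasp point.
Start: joints at [-57.319, 22.042, 0.453, 0, -68.411, -14.817], TCP at [0.192, -0.595, 0.202] pointing down, gripper open.
Joint ranges: [-179.83, 179.83], [-69.29, 118.12], [-61.27, 80.66], [-181.25, 117.63], [-171.15, -9.14], [-177.46, 177.46]. Speed limits (degrees/s): [159.86, 159.86, 180, 180, 180, 180].

### API

Orientations are given as a 3x3 rotation matrix whose columns are the frame's x, y, z axes.
In Python, from station import r, vision gives the robot as it stands (r), with the cameras (vision).
- The arm moves only by the tool steer_hand, called after "Emit:" by a JSON object that holds its "op" and its "data". Schema: {"type":"object","properties":{"moves":{"type":"array","items":{"type":"number"},"minItems":7,"maxItems":56},"only":{"type":"string"},"quiet":{"type":"boolean"},"lines":{"type":"string"}},"required":["moves"],"additionalProperties":false}. moves is one flat list of numbers that holds 1 to 8 rows one after another, with no inner brackets; each row has 7 numbers: the opening from 0.0 (shut) to 1.0 (fully open), then dx, dy, dz in parts of the range, where 1.0 means 40 cm, then a rotation vector rx, ry, rz in parts of the range, where 1.0 means 120 degrees; each row is the pose to reach, as a shift and turn from the pose commanded when the call began, along the tool's axes at that moment; what a row does not reach only later rows make up. A row lasts 1/10 s, in which the tool goes at most 0.05 m and 8.59 degrees, less where a joint would pass 70% of its speed; a pose out of reach is approached as far as the arm can. The fingers move at their own pace and stop on an object; the grip force is fixed at half the most. Time passes only in rows, so rows that do not move let the fingers close. The tool returns the time, the measured TCP pose, the force, the opening and the grip force at its end. only (a regular expression) keeps the lines of the reply that match it, lines (a string "A,B") keeps lines A to B, and quiet returns only ok. Shift and turn numbers lie between -1 and 1, and a call with a number outside is refused. Input that does not fit is refused with a message, and nothing moves.
- r.sense(): the state, without advancing time (a new reading comes with each control period).
- vision.capture(name): name is "scene" or "side" or "wrist"; returns a dict with "pixels" (480x640x3 uint8, red, green, blue), "z_map" (480x640 float32, m along the optical axis (not along the pixel's ray), 0 where there is no reading), "K" (3x3 intrinsics, pixels), "world_from_camera" (4x4, takes a point from camera to world coordinates). Camera axes: x right, y up, looking along -z (the intrinsics and any distortion apply to the point x, -y, -z); pixel columns grow to the right and rows downward; lengths in m; the calibration is good to about 2 mm. A picture is of the moment at which its call begins.
- r.finish_job(): hands the job in; it is judged then, once.
The state is a dict: "time_s": time; "joints": joint angles; "joint_velocities": joint speeds; "effort": joint torques, N m; "tcp_pos": TCP position; "ee_rot": TCP orientation; "wrist_force": force on the tool from outside, world axes, zero at the start; "moment": the same for the moment, N m; "gripper_width": opening from 0.0 (shut) to 1.0 (fully open); "gripper_force": force on a finger pad.
Only numpy, scipy, OpenCV 4.12 (cv2) and the standard library are available. Lean on these libraries where they do the work, as an engineer would, in place of code of your own. Each camera call takes 0.05 s, during which the arm holds its last target. There are 200 camera calls.

### The job

Close up the grey terminal box: first push its blue drop-front flap up until it is shut, then pick up the white clip cover, which has a black grip bar on top, set it on the box with its lip over the flap and press it down until both spring catches snap over and it sits flush all round. Do not force it harder than a firm push by hand, and leave the torch, the tape roll, the paint can and the glue stick where they are. Finish with the gripper still on the cover, pressing it firmly down onto the box; do not let go.

Things in the scene. Friction and masses are not known exactly. Their poses are not given: they have to be found in the camera images.
- box: Grey plastic terminal box on a plywood board, fixed to the bench. Origin: centre of the board's underside, on the bench; x to the back of the box, y to its left, z up. Board 110 (x) x 150 (y) x 12 mm; box outside 84 x 124 mm, rim at z = 58 mm, walls 4 mm: open top 76 x 116 mm. Its front (-x, robot side) is the blue flap between corner posts. Terminals inside reach z = 30 mm.
- box_mouth (a point): Centre of the box's open top at rim height, 58 mm above the bench; axes as the box's. The cover fits with its x, y axes along these, centred, with 2 mm play. It first rests on the rollers, origin 47 mm above the box's origin; 10 to 20 N presses it past them, the force drops at 41 mm, and it is home, plate on rim, at 34.8 mm.
- flap (a joint): Angle of the blue drop-front flap: 0 = shut (upright, flush with the box front), grows as it leans out towards the front (-x of the box), at most 1.1; starts between 0.4 and 0.8. Friction in the hinge (0.05 Nm, 1 to 2 N at the top edge) keeps it where it is left.
- flap_hinge (a point): Middle of the flap's hinge line, which runs along the box's y, 40 mm in front of the box's centre and 19 mm above the bench.
- flap_edge (a point): Middle of the flap's free top edge, 37 mm from the hinge line; the flap is 96 mm wide (box y) and 4 mm thick, with a 6 mm rounded ridge on its outer face 8 mm below the edge. A fingertip in front of the edge shuts it by following its arc, up and towards the box; a level push may jam it.
- cover: White loose clip cover, about 140 g, lying right way up. Origin: centre of its underside (foot of its skirt); x to its back, y to its left, z up. Plate 94 x 132 x 4 mm, underside at z = 23.2 mm; skirt below 72 (x) x 108 (y) mm, rounded foot; at each end a bead (reaching y = +-56, z = 3 mm) that passes a roller. A lip on the plate's front edge (-x) hangs 6 mm down, closing over the flap.
- cover_grip (a point): Centre of the black grip bar on top of the cover: 16 (cover x) x 50 (cover y) x 24 mm high, from the plate's top at 27 mm to 51 mm above the cover's origin; this point is 39 mm above the origin.
- cover_front (a point): Middle of the cover's front lip, 47 mm in front (-x) of the cover's centre, at the plate's underside.
- torch: Dark grey torch, 120 mm long, 36 mm thick, lying pointing away from the robot in the middle of the bench; a bystander. Origin: centre of its underside.
- masking_roll: Roll of beige masking tape, 94 mm across, 25 mm high; a bystander. Origin: centre of its underside.
- paint_can: Small paint can with an orange band, 64 mm across, 80 mm high; a bystander. Origin: centre of its underside.
- glue_stick: Yellow, white and red glue stick standing upright, 24 mm across, 95 mm high; a bystander. Origin: centre of its underside.
- catch_l (a point): Roller of the left catch: a sprung steel roller along x, 38 mm long, 8 mm thick, axis 44 mm above the bench, standing 5 mm into the opening from the end wall (y = 58 mm) and yielding outward; an equal one in the right end wall. Black catch housings outside reach y = +-70 mm, z 32 to 56 mm.

How it is judged (in metres and radians):
On the way, in this order (a step that is already met when the one before it is completed fails the run):
1. the flap is shut (below 0.1 rad) while the cover is still off the box (value of joint flap below 0.1 rad and horizontal distance between cover and box above 0.08 m), for 0.2 s.
2. the cover is lifted by the fingers (height (world z) of cover above 0.04 m and contact force between the fingers and cover above 1 N), for 0.2 s.
3. the cover has snapped past both catches and is home (z of cover in the frame of box below 0.0372 m and horizontal distance between cover and box below 0.005 m and angle between cover's own z axis and vertical below 0.05 rad), for 0.2 s.
At the end, for the whole second after the job is handed in: The flap is shut (below 0.12 rad); the cover is home on the box: within 2.4 mm of its seated height, within 5 mm of the box's centre, tilted less than 0.05 rad, its lip at the flap side; it is at rest; the fingers are still on it and it is pressed onto the box with more than 4 N (all of step 3 and value of joint flap below 0.12 rad and z of cover in the frame of box above 0.032 m and x of cover_front in the frame of box below -0.035 m and contact force between cover and box above 4 N and contact force between the fingers and cover above 3 N and linear speed of cover below 0.02 m/s); the arm keeps its last pose, push and grip.
It fails at once if the cover is forced onto the box with more than 70 N (contact force between cover and box above 70 N).
It fails at once if a bystander is moved more than 20 mm (distance of any of torch, masking_roll, paint_can, glue_stick from where it was at the start of the episode above 0.02 m).
It also fails if it takes over 61 s, if anything falls off the work surface, if the arm or the gripper's body presses on something with over 40 N, if the wrist force passes 120 N, or if a joint passes its speed limit or range.

## Working session

There is one attempt and no reset: what is moved stays moved. The work goes in short steps, Python scripts to look and compute and a tool call to move; the robot and the scene stay as the last step left them, time stands still between calls to the robot, and variables do not carry over. Pictures are saved under pics/ and viewed, at most 10 in all, crops included, and the job is handed in when it is done.

```bash
ls; mkdir -p pics
```

Run:
```python
from station import r, vision
import cv2,numpy as np
s=r.sense();print(s['time_s'],s['tcp_pos'],np.round(s['ee_rot'],3),s['gripper_width'])
for n in("scene","side"):
    c=vision.capture(n);cv2.imwrite(f"pics/{n}0.png",c["pixels"][:,:,::-1]);np.savez(f"{n}0.npz",**c)
```

```text
pics
station.py
0.0 [ 0.19155904 -0.59423924  0.20105218] [[-0.952 -0.307 -0.001]
 [-0.307  0.952  0.002]
 [ 0.     0.002 -1.   ]] 1.0021821298089464
```

View pics/scene0.png

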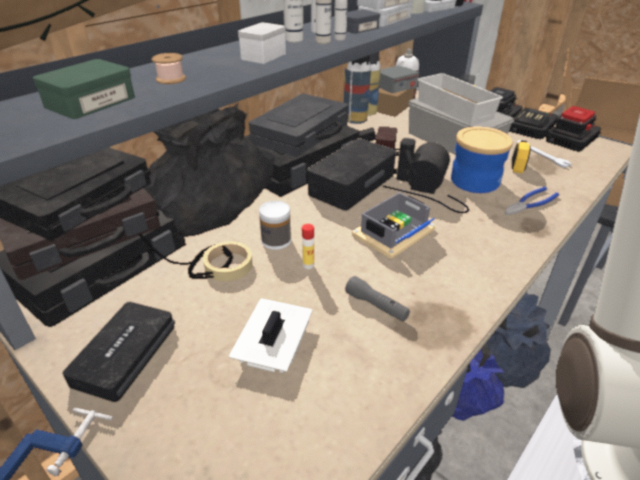

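View pics/side0.png

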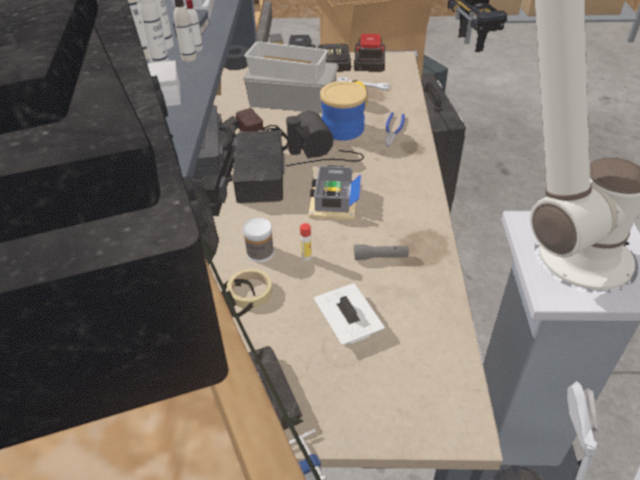

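The scene view shows the cover at about (272,335) and the box at (397,222) with its blue flap at (410,232). The torch is at (378,298), the glue stick at (308,248), the can at (275,225) and the tape roll at (228,260). In the side view the cover is at (348,313), the box at (335,188) and the flap at (354,188). Next I'll measure poses from the depth maps.

Create h.py:
```python
import numpy as np,cv2
def cloud(c):
    z=c["z_map"];v,u=np.nonzero(z>0);d=z[v,u];K=c["K"]
    p=np.c_[(u-K[0,2])/K[0,0]*d,-(v-K[1,2])/K[1,1]*d,-d];T=c["world_from_camera"]
    return p@T[:3,:3].T+T[:3,3],c["pixels"][v,u].astype(int),np.c_[u,v]
def rect(P):
    (c,s,a)=cv2.minAreaRect((P[:,:2]*1000).astype(np.float32));return np.round(c,1),np.round(s,1),round(a,1)
```

Run:
```python
from h import *
for n in("scene","side"):
    c=dict(np.load(n+"0.npz"));P,C,U=cloud(c)
    def reg(u0,u1,v0,v1): return (U[:,0]>=u0)&(U[:,0]<=u1)&(U[:,1]>=v0)&(U[:,1]<=v1)
    b=dict(scene=[(228,316,295,375),(350,440,190,252)],side=[(312,386,283,345),(305,364,163,220)])[n]
    m=reg(*b[0]);w=m&(C.min(1)>185)&(P[:,2]>.018)
    print(n,'cover white',w.sum(),np.percentile(P[w,2],[5,50,95]),rect(P[w]))
    k=m&(C.max(1)<70)&(P[:,2]>.043);print(' grip',k.sum(),P[k].mean(0),P[k,2].max(),rect(P[k]))
    m=reg(*b[1])
    bl=m&(C[:,2]>C[:,0]+50);print(' blue',bl.sum(),P[bl].min(0),P[bl].max(0),P[bl].mean(0)); print(np.round(P[bl][::max(1,bl.sum()//12)],3).tolist())
    t=m&(P[:,2]>.052)&(P[:,2]<.064)&~bl;print(' rim',t.sum(),rect(P[t]),P[t].mean(0))
    t=m&(P[:,2]>.007)&(P[:,2]<.017)&(C[:,0]>C[:,2]+30);print(' board',t.sum(),rect(P[t]))
    t=(P[:,2]>.015)&(P[:,2]<.13)&reg(*dict(scene=(342,412,275,322),side=(350,412,238,262))[n]);print(' torch',rect(P[t]),P[t].max(0))
    t=(P[:,2]>.02)&(P[:,2]<.13)&reg(*dict(scene=(299,318,222,270),side=(298,313,222,258))[n]);print(' glue',rect(P[t]),P[t].max(0))
```

```text
scene cover white 3118 [0.02634991 0.02812471 0.02978993] (array([530., 185.]), array([ 94.6, 135.1]), 25.8)
 grip 227 [0.52556945 0.1900695  0.05034549] 0.054085323574825095 (array([527.4, 187.3]), array([13.1, 44.9]), 22.9)
 blue 144 [ 0.49253357 -0.2529218   0.01968551] [ 0.52420389 -0.14682542  0.04907689] [ 0.50335892 -0.18848044  0.04028097]
[[0.495, -0.234, 0.048], [0.497, -0.219, 0.048], [0.508, -0.225, 0.034], [0.496, -0.219, 0.04], [0.496, -0.195, 0.048], [0.515, -0.206, 0.028], [0.497, -0.185, 0.045], [0.508, -0.177, 0.039], [0.5, -0.177, 0.041], [0.5, -0.156, 0.047], [0.514, -0.159, 0.034], [0.523, -0.159, 0.024]]
 rim 464 (array([ 602.1, -204.2]), array([142.2, 169.3]), 85.2) [ 0.56799491 -0.19403366  0.05634072]
 board 563 (array([ 558.5, -200. ]), array([150.3, 111.3]), 85.1)
 torch (array([454.1,   4. ]), array([121.5,  33.6]), 4.6) [0.51411509 0.02385531 0.03871836]
 glue (array([619.3,   5.2]), array([24., 23.]), 84.5) [0.63103951 0.0171287  0.0985775 ]
side cover white 1920 [0.02381336 0.02674882 0.02971435] (array([532.6, 185. ]), array([ 95.5, 137.4]), 25.4)<stdin>:8: RuntimeWarning: Mean of empty slice.
  ret = um.true_divide(
Traceback (most recent call last):
ValueError: zero-size array to reduction operation maximum which has no identity
```

Add to h.py:
```python
from scipy.spatial.transform import Rotation as Ro
B=np.array([.5585,-.2,0]);BY=-4.9
def bw(x,y,z,yaw=BY): return B+Ro.from_euler('z',yaw,degrees=True).apply([x,y,z])
def delta(p,ya):
    "row shift/turn from the measured pose to TCP p, pointing down, tool y at world angle ya deg"
    from station import r, vision
    s=r.sense();R=np.array(s['ee_rot']);a=np.radians(ya)
    y=np.array([np.cos(a),np.sin(a),0]);z=np.array([0,0,-1.]);D=np.c_[np.cross(y,z),y,z]
    print('t',round(s['time_s'],2),'tcp',np.round(s['tcp_pos'],4),'F',np.round(s['wrist_force'],1),'yaw y',round(np.degrees(np.arctan2(R[1,1],R[0,1])),1))
    print('d',np.round(R.T@(np.array(p)-s['tcp_pos']),4),'rv',np.round(Ro.from_matrix(R.T@D).as_rotvec(degrees=True),2))
```

Run:
```python
from h import *
delta(bw(-.13,0,.2),85.1)
c=dict(np.load("side0.npz"));P,C,U=cloud(c)
m=(U[:,0]>=305)&(U[:,0]<=364)&(U[:,1]>=163)&(U[:,1]<=220)
t=m&(P[:,2]>.007)&(P[:,2]<.017)&(C[:,0]>C[:,2]+30);print(' board',t.sum(),rect(P[t]))
bl=m&(C[:,2]>C[:,0]+50);print(P[bl].min(0),P[bl].max(0))
```

```text
t 0.1 tcp [ 0.1915 -0.5943  0.2011] F [ 0.4 -0.  -0.6] yaw y 107.9
d [-0.3503  0.3131  0.0017] rv [ 0.11 -0.03 22.75]
 board 347 (array([ 564.7, -175. ]), array([114.4, 110.2]), 85.8)
[ 0.49468343 -0.24141483 -0.00343211] [ 0.5233218  -0.1456604   0.05091375]
```

Units first: shifts go in shares of 40 cm and turns go in shares of 120 degrees. So -0.28 m is -0.7, 0.25 m is 0.625, 22.8 degrees is 0.19.

Emit:
{"op": "steer_hand", "data": {"moves": [0, -0.0875, 0.0775, 0, 0, 0, 0.0333, 0, -0.175, 0.1575, 0, 0, 0, 0.0667, 0, -0.2625, 0.235, 0, 0, 0, 0.1, 0, -0.35, 0.3125, 0, 0, 0, 0.1333, 0, -0.4375, 0.3925, 0, 0, 0, 0.1667, 0, -0.525, 0.47, 0, 0, 0, 0.19, 0, -0.6125, 0.5475, 0, 0, 0, 0.19, 0, -0.7, 0.625, 0, 0, 0, 0.19]}}

```text
time_s: 0.9
tcp_pos: [0.3819, -0.2691, 0.202]
ee_rot: [[-0.996, 0.086, -0.0], [0.086, 0.996, 0.0], [0.0, 0.0, -1.0]]
wrist_force: [1.2, -0.0, -0.0]
gripper_width: 0.358
gripper_force: 0.0
```

Run:
```python
from h import *
from station import r, vision
delta(bw(-.13,0,.2),85.1)
c=vision.capture("wrist");cv2.imwrite("pics/w1.png",c["pixels"][:,:,::-1]);np.savez("w1.npz",**c)
```

```text
t 0.9 tcp [ 0.3819 -0.2691  0.202 ] F [ 1.2 -0.  -0. ] yaw y 85.1
d [-0.04   0.084  0.002] rv [ 0.01 -0.01 -0.04]
```

View pics/w1.png

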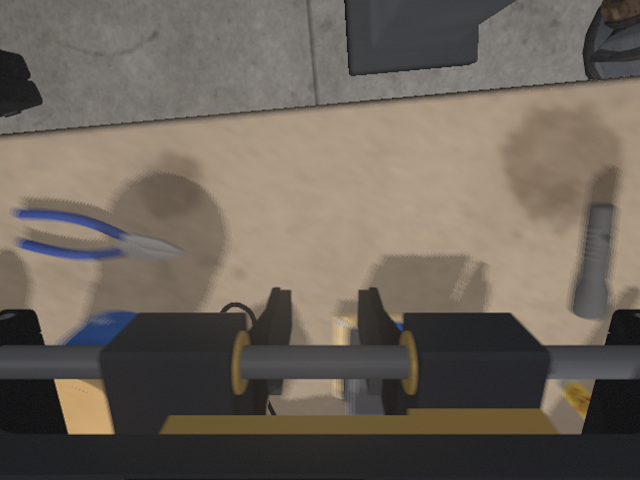

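The wrist view shows the flap side mostly hidden behind the fingers at about (370,330). The pliers are clear at (100,240) and the torch is at (595,260). Next I'll lower the shut fingers in front of the flap.

Emit:
{"op": "steer_hand", "data": {"moves": [0, -0.0875, 0.075, 0.05, 0, 0, 0, 0, -0.1625, 0.15, 0.1, 0, 0, 0, 0, -0.1875, 0.21, 0.175, 0, 0, 0, 0, -0.1875, 0.21, 0.275, 0, 0, 0, 0, -0.1875, 0.21, 0.375, 0, 0, 0, 0, -0.1875, 0.21, 0.4225, 0, 0, 0, 0, -0.1875, 0.21, 0.4225, 0, 0, 0]}}

```text
time_s: 1.65
tcp_pos: [0.4607, -0.1933, 0.03]
ee_rot: [[-0.996, 0.086, -0.008], [0.086, 0.996, 0.001], [0.008, 0.0, -1.0]]
wrist_force: [0.3, 0.5, -0.1]
gripper_width: 0.001
gripper_force: 0.0
```

Run:
```python
from h import *
from station import r, vision
delta(bw(-.085,0,.033),85.1)
```

```text
t 1.65 tcp [ 0.4607 -0.1933  0.03  ] F [ 0.3  0.5 -0.1] yaw y 85.0
d [-0.013   0.0017 -0.0031] rv [ 0.02 -0.46 -0.06]
```

In the tool's units: -0.038 m is -0.095, -0.029 m is -0.0725.

Emit:
{"op": "steer_hand", "data": {"moves": [0, -0.03, 0.005, -0.0075, 0, 0, 0, 0, -0.0575, 0.005, -0.0075, 0, 0, 0, 0, -0.065, 0.005, -0.015, 0, 0, 0, 0, -0.0725, 0.005, -0.02, 0, 0, 0, 0, -0.08, 0.005, -0.0225, 0, 0, 0, 0, -0.0875, 0.005, -0.0275, 0, 0, 0, 0, -0.095, 0.005, -0.03, 0, 0, 0]}}

```text
time_s: 2.35
tcp_pos: [0.5017, -0.1951, 0.0455]
ee_rot: [[-0.996, 0.086, 0.0], [0.086, 0.996, -0.0], [-0.0, -0.0, -1.0]]
wrist_force: [0.2, 0.5, -0.0]
gripper_width: 0.005
gripper_force: 0.0
```

Run:
```python
from h import *
from station import r, vision
delta(bw(-.057,0,.042),85.1)
for n in("side","scene"):
  c=vision.capture(n);P,C,U=cloud(c)
  m=(abs(P-[.51,-.19,.04])<[.06,.08,.04]).all(1)&(C[:,2]>C[:,0]+50)
  L=Ro.from_euler('z',BY,degrees=True).inv().apply(P[m]-B)
  print(n,m.sum(),np.round(L.min(0),3),np.round(L.max(0),3))
```

```text
t 2.35 tcp [ 0.5017 -0.1951  0.0455] F [ 0.2  0.5 -0. ] yaw y 85.1
d [ 0.     -0.      0.0035] rv [-0.    0.02 -0.04]
side 198 [-0.061 -0.05   0.019] [-0.036  0.051  0.072]
scene 149 [-0.064 -0.057  0.017] [-0.032  0.047  0.05 ]
```

In the tool's units: -0.004 m is -0.01, -0.002 m is -0.005.

Emit:
{"op": "steer_hand", "data": {"moves": [0, -0.005, 0, 0.005, 0, 0, 0, 0, -0.01, 0, 0.005, 0, 0, 0]}}

```text
time_s: 2.65
tcp_pos: [0.5052, -0.1953, 0.0427]
ee_rot: [[-0.996, 0.086, -0.001], [0.086, 0.996, 0.0], [0.001, 0.0, -1.0]]
wrist_force: [0.0, 0.1, 0.9]
gripper_width: 0.005
gripper_force: 0.0
```

Run:
```python
from h import *
from station import r, vision
delta(bw(-.057,0,.042),85.1)
o=[]
for n in("side","scene"):
  c=vision.capture(n);P,C,U=cloud(c)
  m=(abs(P-[.51,-.19,.04])<[.06,.08,.04]).all(1)&(C[:,2]>C[:,0]+50)
  L=Ro.from_euler('z',BY,degrees=True).inv().apply(P[m]-B)
  for a,b in((.02,.03),(.03,.04),(.04,.05),(.05,.06)):
    k=(L[:,2]>a)&(L[:,2]<b);print(n,a,k.sum(),np.round(np.median(L[k,0]),4) if k.any() else '')
  u,v=((305,160),(380,180))[n=="scene"];o.append(cv2.resize(c["pixels"][v:v+75,u:u+70,::-1],(400,428),interpolation=cv2.INTER_CUBIC))
cv2.imwrite("pics/f2.png",np.hstack(o))
```

```text
t 2.65 tcp [ 0.5052 -0.1953  0.0427] F [0.  0.1 0.9] yaw y 85.1
d [ 0.0035 -0.0001  0.0007] rv [ 0.01 -0.06 -0.05]
side 0.02 53 -0.0399
side 0.03 70 -0.0477
side 0.04 55 -0.0569
side 0.05 2 -0.0536
scene 0.02 22 -0.0393
scene 0.03 26 -0.0509
scene 0.04 94 -0.0616
scene 0.05 2 -0.0639
```

View pics/f2.png

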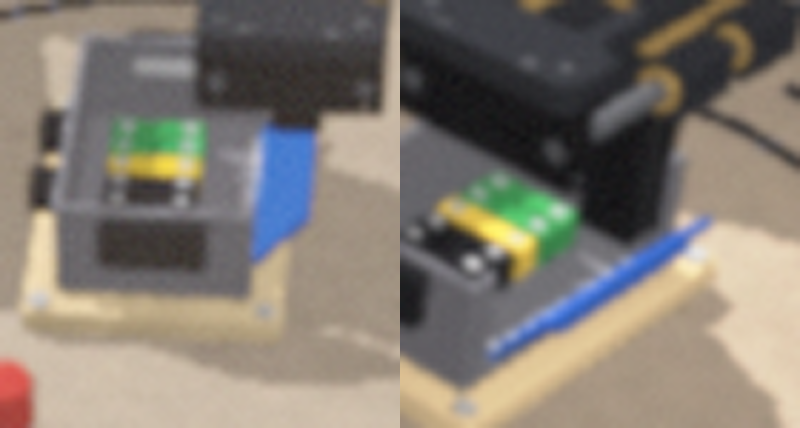

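The crops show the flap still leaning out. In the right-hand one the finger ends at about (625,240), on the box side of the blue line. I'll check the finger's position from the depth.

Run:
```python
from h import *
from station import r, vision
R=Ro.from_euler('z',BY,degrees=True).inv()
c=vision.capture("scene");P,C,U=cloud(c);L=R.apply(P-B)*1000
cam=R.apply(c["world_from_camera"][:3,3]-B);print('cam in box',cam)
for u,v in((480,205),(483,212),(486,217),(488,220),(490,222),(494,212),(478,222)):
    pass
for v in range(190,246,4):
    print(v,[(u,*np.round(L[(U==[u,v]).all(1)][0]).astype(int).tolist(),'B' if C[(U==[u,v]).all(1)][0][2]>C[(U==[u,v]).all(1)][0][0]+50 else '') for u in range(406,438,5)])
```

```text
cam in box [-0.49378087  0.68978572  0.61046384]
190 [(406, -76, 85, 176, ''), (411, -82, 79, 176, ''), (416, -88, 72, 176, ''), (421, -73, 34, 154, ''), (426, -83, 33, 158, ''), (431, -89, 26, 158, ''), (436, -92, 13, 153, '')]
194 [(406, -84, 94, 175, ''), (411, -90, 89, 176, ''), (416, -92, 76, 171, ''), (421, -73, 32, 144, ''), (426, -85, 34, 151, ''), (431, -92, 28, 151, ''), (436, -92, 10, 144, '')]
198 [(406, -84, 93, 167, ''), (411, -92, 90, 169, ''), (416, -81, 58, 150, ''), (421, -86, 49, 149, ''), (426, -86, 33, 142, ''), (431, -92, 25, 141, ''), (436, 22, -185, -1, '')]
202 [(406, -84, 92, 158, ''), (411, -93, 89, 161, ''), (416, -87, 65, 148, ''), (421, -65, 14, 115, ''), (426, -63, -6, 106, ''), (431, 20, -162, -2, ''), (436, 10, -168, 1, '')]
206 [(406, -83, 88, 147, ''), (411, -92, 86, 151, ''), (416, -54, 13, 100, ''), (421, -67, 15, 107, ''), (426, -65, -5, 97, ''), (431, 8, -146, 0, ''), (436, 1, -155, -1, '')]
210 [(406, -83, 88, 139, ''), (411, -92, 85, 142, ''), (416, -56, 14, 92, ''), (421, -65, 9, 95, ''), (426, -65, -8, 87, ''), (431, -1, -132, 0, ''), (436, 
[... 729 characters left out ...]
0 [(406, -23, -10, 15, ''), (411, -33, -15, 17, ''), (416, -62, 12, 46, 'B'), (421, -44, -35, 13, ''), (426, -51, -44, 12, ''), (431, -52, -61, 5, ''), (436, -55, -77, -1, '')]
234 [(406, -38, 10, 22, 'B'), (411, -64, 31, 47, 'B'), (416, -45, -17, 13, ''), (421, -53, -23, 14, ''), (426, -53, -43, 3, ''), (431, -58, -55, 0, ''), (436, -66, -62, 1, '')]
238 [(406, -39, 8, 11, ''), (411, -47, 3, 13, ''), (416, -53, -6, 12, ''), (421, -52, -27, 1, ''), (426, -58, -37, -1, ''), (431, -66, -44, 0, ''), (436, -73, -52, -1, '')]
242 [(406, -48, 20, 12, ''), (411, -54, 12, 11, ''), (416, -53, -9, 0, ''), (421, -60, -17, 0, ''), (426, -66, -26, -2, ''), (431, -74, -34, -1, ''), (436, -82, -39, 0, '')]
```

Run:
```python
from h import *
from station import r, vision
s=r.sense();print(s['tcp_pos'],s['gripper_width'],s['time_s'])
o=[]
for n in("side","scene"):
    c=vision.capture(n);T=np.linalg.inv(c["world_from_camera"]);im=cv2.resize(c["pixels"][:,:,::-1],None,fx=4,fy=4,interpolation=cv2.INTER_CUBIC)
    for z,col in((0,(0,0,255)),(.02,(0,255,0)),(.04,(255,0,255))):
        q=T[:3,:3]@(np.array(s['tcp_pos'])+[0,0,z])+T[:3,3];p=c["K"]@(np.array([q[0],-q[1],-q[2]])/-q[2])
        print(n,z,p[:2]);cv2.circle(im,(int(p[0]*4+2),int(p[1]*4+2)),3,col,-1)
    cx,cy=int(p[0]*4),int(p[1]*4);o.append(im[cy-200:cy+200,cx-200:cx+200])
cv2.imwrite("pics/f3.png",np.hstack(o))
```

```text
[ 0.50551827 -0.19538067  0.0429631 ] 0.00758194889692232 2.8
side 0 [356.08119631 187.34055355]
side 0.02 [356.28090428 180.81835186]
side 0.04 [356.48450098 174.16914963]
scene 0 [415.97670618 227.10791778]
scene 0.02 [417.21656236 219.02516265]
scene 0.04 [418.4874238  210.74028087]
```

View pics/f3.png

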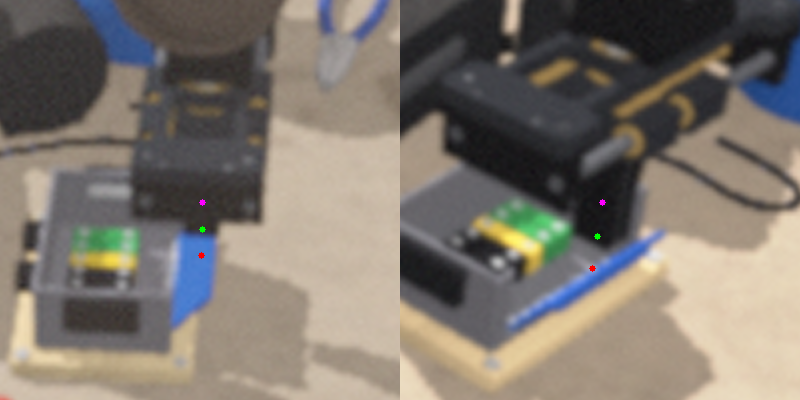

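The projected TCP (red dot) lies 15–18 mm below the visible fingertip in both views, so the finger passed over the edge without touching it. I'll go back and redo the push about 20 mm lower.

In the tool's units: 0.049 m is 0.1225, -0.025 m is -0.0625.

Emit:
{"op": "steer_hand", "data": {"moves": [0, 0, 0, -0.0625, 0, 0, 0, 0, 0.0625, 0, -0.0625, 0, 0, 0, 0, 0.1225, 0, -0.05, 0, 0, 0, 0, 0.1225, 0, 0.025, 0, 0, 0, 0, 0.1225, 0, 0.0625, 0, 0, 0, 0, 0.1225, 0, 0.0625, 0, 0, 0]}}

```text
time_s: 3.5
tcp_pos: [0.4548, -0.191, 0.0165]
ee_rot: [[-0.996, 0.086, -0.005], [0.086, 0.996, 0.001], [0.005, 0.0, -1.0]]
wrist_force: [-0.7, 0.7, 0.2]
gripper_width: 0.005
gripper_force: 0.0
```

Run:
```python
from h import *
from station import r, vision
delta(bw(-.1,0,.018),85.1)
c=vision.capture("side");P,C,U=cloud(c);L=Ro.from_euler('z',BY,degrees=True).inv().apply(P-B)
m=(abs(L[:,0]+.1)<.03)&(abs(L[:,1])<.03)&(C.max(1)<80)&(L[:,2]<.12)&(L[:,2]>.006);print(m.sum(),np.sort(L[m,2])[:15].round(3))
cv2.imwrite("pics/f4.png",cv2.resize(c["pixels"][140:240,300:420,::-1],None,fx=5,fy=5,interpolation=cv2.INTER_CUBIC))
```

```text
t 3.5 tcp [ 0.4548 -0.191   0.0165] F [-0.7  0.7  0.2] yaw y 85.0
d [-0.0041 -0.0001 -0.0015] rv [ 0.01 -0.26 -0.06]
6 [0.042 0.043 0.043 0.043 0.043 0.044]
```

View pics/f4.png

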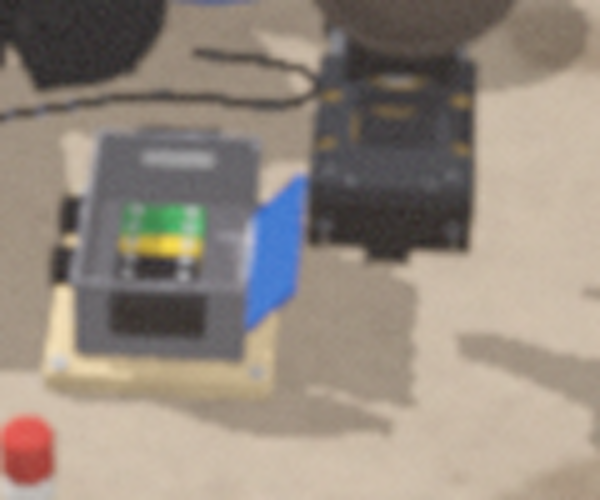

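The side crop shows the gripper in front of the flap, with the flap's edge at about (300,180). The finger bottom at (388,258) measures z ≈ 0.042, against a reported TCP z of 0.0165. So I'll treat the true tip as about 22 mm above the TCP and push a bit lower.

In the tool's units: -0.042 m is -0.105, -0.036 m is -0.09.

Emit:
{"op": "steer_hand", "data": {"moves": [0, -0.03, 0, 0.015, 0, 0, 0, 0, -0.055, 0, 0.015, 0, 0, 0, 0, -0.07, 0, 0.01, 0, 0, 0, 0, -0.08, 0, 0.0025, 0, 0, 0, 0, -0.09, 0, -0.005, 0, 0, 0, 0, -0.0975, 0, -0.01, 0, 0, 0, 0, -0.105, 0, -0.015, 0, 0, 0]}}

```text
time_s: 4.25
tcp_pos: [0.4981, -0.1947, 0.0243]
ee_rot: [[-0.996, 0.086, -0.001], [0.086, 0.996, 0.0], [0.001, 0.0, -1.0]]
wrist_force: [-1.8, -0.1, -1.8]
gripper_width: 0.006
gripper_force: 0.9
```

Create flap.py:
```python
from h import *
from station import r, vision
delta(bw(-.057,0,.022),85.1)
for n in("side","scene"):
  c=vision.capture(n);P,C,U=cloud(c)
  L=Ro.from_euler('z',BY,degrees=True).inv().apply(P-B)
  m=(abs(L-[-.05,0,.04])<[.04,.06,.04]).all(1)&(C[:,2]>C[:,0]+50);L=L[m]
  for a in(.02,.03,.04,.05):
    k=(L[:,2]>a)&(L[:,2]<a+.01);print(n,a,k.sum(),np.round(np.median(L[k,0]),4) if k.any() else '')
```

```bash
python3 flap.py
```

```text
t 4.25 tcp [ 0.4981 -0.1947  0.0243] F [-1.8 -0.1 -1.8] yaw y 85.1
d [-0.0036 -0.0001  0.0023] rv [ 0.01 -0.06 -0.05]
side 0.02 1 -0.0374
side 0.03 12 -0.0386
side 0.04 20 -0.0429
side 0.05 20 -0.0452
scene 0.02 36 -0.0419
scene 0.03 42 -0.0435
scene 0.04 40 -0.0476
scene 0.05 40 -0.0475
```

In the tool's units: -0.005 m is -0.0125, -0.004 m is -0.01.

Emit:
{"op": "steer_hand", "data": {"moves": [0, -0.005, 0, 0, 0, 0, 0, 0, -0.01, 0, 0, 0, 0, 0, 0, -0.0125, 0, 0, 0, 0, 0, 0, -0.0125, 0, 0, 0, 0, 0]}}

```text
time_s: 4.75
tcp_pos: [0.504, -0.1953, 0.0243]
ee_rot: [[-0.996, 0.086, 0.001], [0.086, 0.996, -0.0], [-0.001, -0.0, -1.0]]
wrist_force: [-1.6, -0.1, 1.3]
gripper_width: 0.005
gripper_force: 0.9
```

```bash
python3 flap.py
```

```text
t 4.75 tcp [ 0.504  -0.1953  0.0243] F [-1.6 -0.1  1.3] yaw y 85.1
d [0.0023 0.     0.0023] rv [-0.01  0.05 -0.03]
side 0.02 0 
side 0.03 0 
side 0.04 10 -0.0415
side 0.05 15 -0.0382
scene 0.02 51 -0.0405
scene 0.03 54 -0.041
scene 0.04 41 -0.0419
scene 0.05 55 -0.0421
```

In the tool's units: -0.003 m is -0.0075, -0.002 m is -0.005.

Emit:
{"op": "steer_hand", "data": {"moves": [0, -0.0025, 0, 0, 0, 0, 0, 0, -0.005, 0, 0, 0, 0, 0, 0, -0.0075, 0, 0, 0, 0, 0, 0, -0.0075, 0, 0, 0, 0, 0, 0, -0.0075, 0, 0, 0, 0, 0]}}

```text
time_s: 5.35
tcp_pos: [0.5056, -0.1954, 0.024]
ee_rot: [[-0.996, 0.086, -0.002], [0.086, 0.996, 0.0], [0.002, 0.0, -1.0]]
wrist_force: [-4.3, 0.7, 4.1]
gripper_width: 0.003
gripper_force: 2.5
```

```bash
python3 flap.py
```

```text
t 5.35 tcp [ 0.5056 -0.1954  0.024 ] F [-4.3  0.7  4.1] yaw y 85.1
d [ 0.0039 -0.      0.002 ] rv [ 0.   -0.1  -0.05]
side 0.02 0 
side 0.03 0 
side 0.04 7 -0.0398
side 0.05 16 -0.0369
scene 0.02 47 -0.0405
scene 0.03 63 -0.0403
scene 0.04 37 -0.041
scene 0.05 57 -0.0406
```

The flap is upright to within 1 mm in the depth, and the force is rising against its stop. I'll retreat, and work out from the first images which side of the cover the lip is on.

In the tool's units: -0.18 m is -0.45, -0.13 m is -0.325.

Emit:
{"op": "steer_hand", "data": {"moves": [0, 0.075, 0, 0, 0, 0, 0, 0, 0.125, 0, -0.075, 0, 0, 0, 1, 0.125, 0, -0.2, 0, 0, 0, 1, 0.125, 0, -0.325, 0, 0, 0, 1, 0.125, 0, -0.45, 0, 0, 0]}}

```text
time_s: 5.95
tcp_pos: [0.4584, -0.1913, 0.2068]
ee_rot: [[-0.996, 0.086, 0.005], [0.086, 0.996, -0.001], [-0.005, -0.0, -1.0]]
wrist_force: [1.5, 0.4, 0.1]
gripper_width: 0.192
gripper_force: 0.0
```

Run:
```python
from h import *
delta([.5285,.186,.2],25.7)
R=Ro.from_euler('z',25.7,degrees=True).inv()
for n in("scene","side"):
    c=dict(np.load(n+"0.npz"));P,C,U=cloud(c);L=R.apply(P-[.531,.185,0])*1000
    cam=R.apply(c["world_from_camera"][:3,3]-[.531,.185,0]);print(n,'cam',cam.round(2))
    w=(abs(L[:,0])<65)&(abs(L[:,1])<85)&(L[:,2]>-5)&(L[:,2]<35)&(C.min(1)>120)&(np.ptp(C,axis=1)<30)
    for s in(-1,1):
        k=w&(L[:,0]*s>28)&(abs(L[:,1])<60)
        for z in range(-4,32,4):
            q=k&(L[:,2]>=z)&(L[:,2]<z+4);print(s,z,q.sum(),np.percentile(L[q,0],[5,50,95]).round(0) if q.any() else '')
```

```bash
python3 flap.py
```

```text
t 5.95 tcp [ 0.4584 -0.1913  0.2068] F [1.5 0.4 0.1] yaw y 85.1
d [-0.0375  0.3819  0.0069] rv [ 0.15  0.29 59.39]
scene cam [-0.22  0.49  0.61]
-1 -4 19 [-43. -41. -31.]
-1 0 22 [-44. -43. -33.]
-1 4 4 [-35. -33. -32.]
-1 8 2 [-35. -35. -34.]
-1 12 0 
-1 16 10 [-47. -47. -47.]
-1 20 27 [-48. -48. -47.]
-1 24 391 [-47. -38. -29.]
-1 28 362 [-47. -38. -29.]
1 -4 19 [32. 60. 60.]
1 0 42 [32. 58. 60.]
1 4 6 [31. 33. 35.]
1 8 0 
1 12 0 
1 16 0 
1 20 0 
1 24 250 [29. 37. 45.]
1 28 358 [29. 36. 44.]
side cam [0.35 0.67 0.94]
-1 -4 88 [-63. -59. -31.]
-1 0 37 [-61. -58. -33.]
-1 4 1 [-28. -28. -28.]
-1 8 0 
-1 12 0 
-1 16 0 
-1 20 29 [-46. -38. -30.]
-1 24 250 [-44. -36. -29.]
-1 28 93 [-43. -37. -29.]
1 -4 20 [29. 40. 41.]
1 0 6 [34. 41. 42.]
1 4 1 [37. 37. 37.]
1 8 0 
1 12 0 
1 16 0 
1 20 25 [33. 45. 47.]
1 24 367 [29. 39. 48.]
1 28 127 [29. 38. 48.]
t 5.95 tcp [ 0.4584 -0.1913  0.2068] F [1.5 0.4 0.1] yaw y 85.1
d [-4.250e-02 -1.000e-04  1.851e-01] rv [-0.02  0.31 -0.01]
side 0.02 0 
side 0.03 1 -0.0324
side 0.04 10 -0.0393
side 0.05 52 -0.037
scene 0.02 79 -0.0401
scene 0.03 111 -0.0404
scene 0.04 74 -0.0411
scene 0.05 138 -0.0403
```

The lip is on the −x side: the scene cloud has points at x = −47 mm, z 16–24 mm, and there are none on the other side. So the cover's yaw is 25.7° and the flap is still shut. Moving above the grip bar.

In the tool's units: 0.382 m is 0.955, 0.335 m is 0.8375, 59.4 degrees is 0.495.

Emit:
{"op": "steer_hand", "data": {"moves": [1, -0.0125, 0.12, 0, 0, 0, 0.0667, 1, -0.025, 0.24, 0, 0, 0, 0.1333, 1, -0.035, 0.3575, 0, 0, 0, 0.2, 1, -0.0475, 0.4775, 0, 0, 0, 0.2667, 1, -0.06, 0.5975, 0, 0, 0, 0.3333, 1, -0.07, 0.7175, 0, 0, 0, 0.4, 1, -0.0825, 0.8375, 0, 0, 0, 0.4667, 1, -0.0938, 0.955, 0.0175, 0, 0, 0.495]}}

```text
time_s: 6.85
tcp_pos: [0.5427, 0.1342, 0.1969]
ee_rot: [[-0.493, 0.87, -0.019], [0.868, 0.493, 0.057], [0.059, 0.011, -0.998]]
wrist_force: [1.2, -0.7, -0.5]
gripper_width: 0.97
gripper_force: 0.0
```

Emit:
{"op": "steer_hand", "data": {"moves": [1, 0, 0, 0.075, 0, 0, 0, 1, 0, 0, 0.125, 0, 0, 0, 1, 0, 0, 0.125, 0, 0, 0]}}

```text
time_s: 7.15
tcp_pos: [0.539, 0.1316, 0.1425]
ee_rot: [[-0.485, 0.874, -0.029], [0.872, 0.486, 0.052], [0.059, 0.0, -0.998]]
wrist_force: [-0.2, 0.2, 0.2]
gripper_width: 0.992
gripper_force: 0.0
```

Run:
```python
from h import *
from station import r, vision
delta([.5295,.186,.1],25.7)
R=Ro.from_euler('z',25.7,degrees=True).inv();o=[]
for n in("scene","side"):
    c=vision.capture(n);P,C,U=cloud(c);L=R.apply(P-np.array(r.sense()['tcp_pos']))*1000
    k=(abs(L[:,0])<70)&(abs(L[:,1])<15)&(L[:,2]>-40)&(L[:,2]<120)&(C.max(1)<80)
    for z in range(-40,70,10):
        q=k&(L[:,2]>=z)&(L[:,2]<z+10);print(n,z,q.sum(),np.percentile(L[q,0],[0,25,75,100]).round(0) if q.any() else '')
    o.append(cv2.resize(c["pixels"][*((slice(230,380),slice(200,350)) if n=="scene" else (slice(220,370),slice(270,420))),::-1],(400,400),interpolation=cv2.INTER_CUBIC))
cv2.imwrite("pics/g5.png",np.hstack(o))
```

```text
t 7.15 tcp [0.539  0.1316 0.1425] F [-0.2  0.2  0.2] yaw y 29.1
d [0.0495 0.0181 0.0455] rv [-0.09 -3.39  3.39]
scene -40 0 
scene -30 0 
scene -20 0 
scene -10 0 
scene 0 0 
scene 10 1 [41. 41. 41. 41.]
scene 20 72 [-55. -50.  43.  47.]
scene 30 93 [-55. -51.  42.  49.]
scene 40 91 [-57. -51.  43.  49.]
scene 50 95 [-58. -52.  45.  51.]
scene 60 130 [-60. -50.  46.  55.]
side -40 0 
side -30 0 
side -20 0 
side -10 0 
side 0 0 
side 10 0 
side 20 31 [-52. -47.  48.  52.]
side 30 45 [-51. -45.  51.  53.]
side 40 56 [-51. -46.  49.  54.]
side 50 55 [-55. -48.  49.  56.]
side 60 78 [-56. -49.  48.  57.]
```

View pics/g5.png

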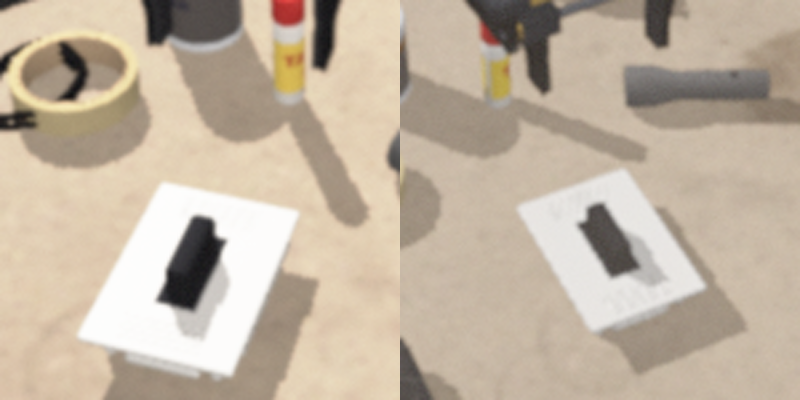

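The crop shows the grip bar at about (190,262) and (607,240), clear on all sides. The open fingertips also end about 20 mm above the reported TCP. I'll centre over the bar and take out the small tilt.

In the tool's units: 0.0495 m is 0.1238, 0.0455 m is 0.1138, -3.4 degrees is -0.0283.

Emit:
{"op": "steer_hand", "data": {"moves": [1, 0.0625, 0.0225, 0.05, 0, -0.0142, 0.0142, 1, 0.1238, 0.045, 0.1138, 0, -0.0283, 0.0283, 1, 0.1238, 0.045, 0.1138, 0, -0.0283, 0.0283, 1, 0.1238, 0.045, 0.1138, 0, -0.0283, 0.0283]}}

```text
time_s: 7.65
tcp_pos: [0.5473, 0.154, 0.0997]
ee_rot: [[-0.486, 0.873, -0.026], [0.871, 0.487, 0.067], [0.071, 0.01, -0.997]]
wrist_force: [0.2, 0.3, -0.5]
gripper_width: 1.003
gripper_force: 0.0
```

```bash
python3 -c "
from h import *
delta([.5295,.186,.035],25.7)"
```

```text
t 7.65 tcp [0.5473 0.154  0.0997] F [ 0.2  0.3 -0.5] yaw y 29.1
d [ 0.0319 -0.0006  0.0671] rv [ 0.47 -4.1   3.46]
```

```bash
python3 -c "
from station import r, vision
import numpy as np
s=r.sense();print(np.round(s['joints'],1),np.round(s['joint_velocities'],1))"
```

```text
[  29.5   22.3  -13.4   -5.1  -53.8 -177.4] [-0.3 -1.5  0.7  0.3  0.1  0. ]
```

Joint 6 is at its range end. A half turn gives the same grasp, so I'll rotate the tool back by about 177°.

In the tool's units: -0.02 m is -0.05, -64 degrees is -0.5333.

Emit:
{"op": "steer_hand", "data": {"moves": [1, 0, 0, -0.05, 0, 0, -0.0667, 1, 0, 0, -0.05, 0, 0, -0.1333, 1, 0, 0, -0.05, 0, 0, -0.2, 1, 0, 0, -0.05, 0, 0, -0.2667, 1, 0, 0, -0.05, 0, 0, -0.3333, 1, 0, 0, -0.05, 0, 0, -0.4, 1, 0, 0, -0.05, 0, 0, -0.4667, 1, 0, 0, -0.05, 0, 0, -0.5333]}}

```text
time_s: 8.45
tcp_pos: [0.5482, 0.1525, 0.1211]
ee_rot: [[-0.998, -0.06, -0.023], [-0.061, 0.996, 0.069], [0.019, 0.07, -0.997]]
wrist_force: [0.2, -0.1, -0.0]
gripper_width: 0.999
gripper_force: 0.0
```

Emit:
{"op": "steer_hand", "data": {"moves": [1, 0, 0, 0, 0, 0, -0.0667, 1, 0, 0, 0, 0, 0, -0.1333, 1, 0, 0, 0, 0, 0, -0.2, 1, 0, 0, 0, 0, 0, -0.2667, 1, 0, 0, 0, 0, 0, -0.3333, 1, 0, 0, 0, 0, 0, -0.4, 1, 0, 0, 0, 0, 0, -0.4667, 1, 0, 0, 0, 0, 0, -0.5333]}}

```text
time_s: 9.25
tcp_pos: [0.5482, 0.1525, 0.121]
ee_rot: [[-0.384, -0.923, -0.023], [-0.922, 0.382, 0.069], [-0.054, 0.048, -0.997]]
wrist_force: [0.3, 0.2, 1.0]
gripper_width: 1.001
gripper_force: 0.0
```

```bash
python3 -c "
from h import *
delta([.5295,.186,.06],205.7)"
```

```text
t 9.25 tcp [0.5482 0.1525 0.121 ] F [0.3 0.2 1. ] yaw y 157.5
d [-0.0204  0.0272  0.0636] rv [  1.27   4.09 -48.22]
```

In the tool's units: 0.05 m is 0.125, 0.04 m is 0.1, -48.2 degrees is -0.4017.

Emit:
{"op": "steer_hand", "data": {"moves": [1, -0.0075, 0.01, 0, 0.0017, 0.0058, -0.0667, 1, -0.0175, 0.0225, 0, 0.0033, 0.0117, -0.1333, 1, -0.025, 0.0325, 0, 0.005, 0.0167, -0.2, 1, -0.035, 0.045, 0, 0.0067, 0.0225, -0.2667, 1, -0.0425, 0.0575, 0.05, 0.0083, 0.0283, -0.3333, 1, -0.05, 0.0675, 0.1, 0.0106, 0.0342, -0.4017, 1, -0.05, 0.0675, 0.125, 0.0106, 0.0342, -0.4017, 1, -0.05, 0.0675, 0.125, 0.0106, 0.0342, -0.4017]}}

```text
time_s: 10.05
tcp_pos: [0.5284, 0.1844, 0.0711]
ee_rot: [[0.426, -0.905, -0.005], [-0.905, -0.426, -0.002], [-0.0, 0.006, -1.0]]
wrist_force: [0.4, 0.7, 1.2]
gripper_width: 1.001
gripper_force: 0.0
```

```bash
python3 -c "
from h import *
from station import r, vision
delta([.5295,.186,.035],205.7);print(np.round(r.sense()['joints'],1))
R=Ro.from_euler('z',25.7,degrees=True).inv()
for n in('scene','side'):
    c=vision.capture(n);P,C,U=cloud(c);L=R.apply(P-[.531,.185,0])*1000
    w=(abs(L[:,0])<65)&(abs(L[:,1])<85)&(C.min(1)>150)&(L[:,2]>18)&(L[:,2]<33);print(rect(P[w]))
"
```

```text
t 10.05 tcp [0.5284 0.1844 0.0711] F [0.4 0.7 1.2] yaw y -154.8
d [-0.0009 -0.0019  0.0361] rv [ 0.32  0.02 -0.5 ]
[ 35.8  23.4 -18.4  -0.1 -48.5 -10.5]
(array([530. , 184.9]), array([ 94.5, 133.9]), 25.4)
(array([532.1, 185.9]), array([ 95.5, 136.4]), 25.6)
```

In the tool's units: 0.036 m is 0.09, 0.02 m is 0.05, 0.3 degrees is 0.0025.

Emit:
{"op": "steer_hand", "data": {"moves": [1, 0, -0.0025, 0.05, 0.0025, 0, -0.0017, 1, 0, -0.0025, 0.09, 0.0025, 0, -0.0017, 1, 0, -0.0025, 0.09, 0.0025, 0, -0.0017]}}

```text
time_s: 10.45
tcp_pos: [0.5288, 0.1842, 0.0342]
ee_rot: [[0.429, -0.903, -0.002], [-0.903, -0.429, -0.001], [-0.0, 0.002, -1.0]]
wrist_force: [-0.0, -0.6, 0.8]
gripper_width: 1.002
gripper_force: 0.0
```

Emit:
{"op": "steer_hand", "data": {"moves": [1, 0, 0, 0.02, 0, 0, 0, 1, 0, 0, 0.04, 0, 0, 0, 1, 0, 0, 0.04, 0, 0, 0]}}

```text
time_s: 10.75
tcp_pos: [0.5288, 0.1847, 0.0183]
ee_rot: [[0.431, -0.902, -0.001], [-0.902, -0.431, -0.0], [-0.0, 0.001, -1.0]]
wrist_force: [-0.4, 0.5, -0.9]
gripper_width: 1.002
gripper_force: 0.0
```

```bash
python3 -c "
from h import *
from station import r, vision
delta([.5295,.186,.011],205.5)
c=vision.capture('scene');cv2.imwrite('pics/g6.png',cv2.resize(c['pixels'][270:390,210:340,::-1],None,fx=5,fy=5,interpolation=cv2.INTER_CUBIC))"
```

```text
t 10.75 tcp [0.5288 0.1847 0.0183] F [-0.4  0.5 -0.9] yaw y -154.5
d [-0.0008 -0.0012  0.0073] rv [0.07 0.03 0.01]
```

View pics/g6.png

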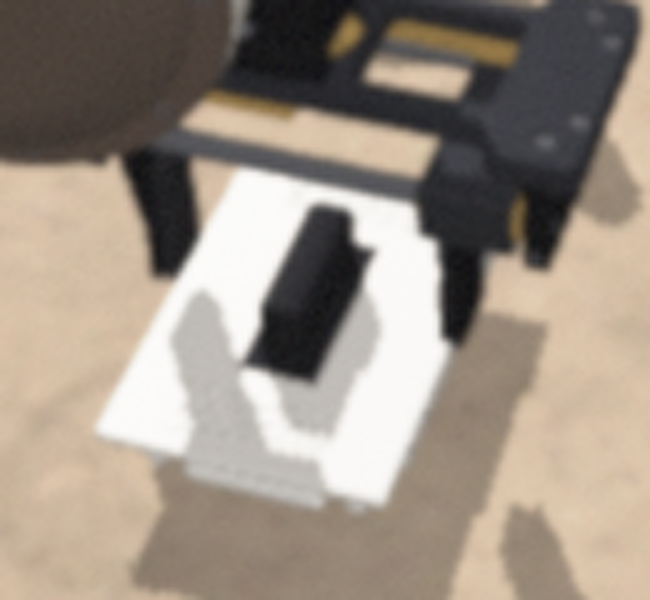

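The crop shows the fingers straddling the bar, with the bar centred at about (315,290). The tips at (175,270) and (460,340) are still above the plate and touch nothing. I'll go down 6 mm and close.

Units first: shifts go in shares of 40 cm and turns go in shares of 120 degrees. So 0.006 m is 0.015, 0.003 m is 0.0075.

Emit:
{"op": "steer_hand", "data": {"moves": [1, -0.0025, -0.0025, 0.0075, 0, 0, 0, 1, -0.0025, -0.0025, 0.015, 0, 0, 0, 1, -0.0025, -0.0025, 0.015, 0, 0, 0]}}

```text
time_s: 11.1
tcp_pos: [0.5294, 0.1864, 0.0125]
ee_rot: [[0.431, -0.902, -0.001], [-0.902, -0.431, 0.0], [-0.0, 0.001, -1.0]]
wrist_force: [1.0, -0.3, -0.5]
gripper_width: 0.999
gripper_force: 0.0
```

Emit:
{"op": "steer_hand", "data": {"moves": [0, 0, 0, 0, 0, 0, 0, 0, 0, 0, 0, 0, 0, 0, 0, 0, 0, 0, 0, 0, 0, 0, 0, 0, 0, 0, 0, 0, 0, 0, 0, 0, 0, 0, 0, 0, 0, 0, 0, 0, 0, 0, 0, 0, 0, 0, 0, 0, 0, 0, 0, 0, 0, 0, 0, 0]}}

```text
time_s: 11.9
tcp_pos: [0.5296, 0.1864, 0.0128]
ee_rot: [[0.431, -0.902, -0.0], [-0.902, -0.431, 0.0], [-0.001, -0.0, -1.0]]
wrist_force: [0.2, 0.4, 0.0]
gripper_width: 0.355
gripper_force: 0.0
```

Emit:
{"op": "steer_hand", "data": {"moves": [0, 0, 0, 0, 0, 0, 0, 0, 0, 0, 0, 0, 0, 0, 0, 0, 0, 0, 0, 0, 0]}}

```text
time_s: 12.2
tcp_pos: [0.5299, 0.1866, 0.0129]
ee_rot: [[0.431, -0.902, 0.0], [-0.902, -0.431, 0.001], [-0.001, -0.001, -1.0]]
wrist_force: [0.2, 1.0, -0.0]
gripper_width: 0.182
gripper_force: 30.0
```

In the tool's units: -0.15 m is -0.375, -0.13 m is -0.325.

Emit:
{"op": "steer_hand", "data": {"moves": [0, 0, 0, -0.05, 0, 0, 0, 0, 0, 0, -0.125, 0, 0, 0, 0, 0, 0, -0.225, 0, 0, 0, 0, 0, 0, -0.325, 0, 0, 0, 0, 0, 0, -0.375, 0, 0, 0, 0, 0, 0, -0.375, 0, 0, 0]}}

```text
time_s: 12.8
tcp_pos: [0.5312, 0.1872, 0.1662]
ee_rot: [[0.432, -0.902, 0.006], [-0.902, -0.431, 0.004], [-0.001, -0.007, -1.0]]
wrist_force: [0.3, -0.4, -1.5]
gripper_width: 0.183
gripper_force: 30.0
```

Create cov.py:
```python
from h import *
from station import r, vision
s=r.sense();t=np.array(s['tcp_pos'])
for n in("scene","side"):
    c=vision.capture(n);P,C,U=cloud(c);z0=t[2]+.014
    w=(np.hypot(P[:,0]-t[0],P[:,1]-t[1])<.1)&(P[:,2]>z0-.012)&(P[:,2]<z0+.012)&(C.min(1)>120)&(np.ptp(C,axis=1)<30)
    A=np.c_[P[w][:,:2]-t[:2],np.ones(w.sum())];k=np.linalg.lstsq(A,P[w][:,2],rcond=None)[0]
    print(n,w.sum(),rect(P[w]),'rel tcp',(np.array(rect(P[w])[0])/1000-t[:2]).round(4),'plane',k.round(3))
```

```bash
python3 cov.py; python3 -c "
from h import *
delta(bw(0,0,.16),175.1)"
```

```text
scene 3059 (array([529. , 185.9]), array([ 94.7, 133.4]), 25.8) rel tcp [-0.0022 -0.0013] plane [0.013 0.005 0.181]
side 1782 (array([530.8, 184.9]), array([ 95.2, 136.2]), 25.5) rel tcp [-0.0004 -0.0023] plane [0.005 0.001 0.178]
t 12.9 tcp [0.5287 0.1861 0.162 ] F [-0.6 -0.5 -2.1] yaw y -154.5
d [0.3613 0.1394 0.0017] rv [ 0.11  0.05 30.41]
```

In the tool's units: 0.32 m is 0.8, 0.28 m is 0.7, 30.4 degrees is 0.2533.

Emit:
{"op": "steer_hand", "data": {"moves": [0, 0.1, 0.0388, 0, 0, 0, 0.0333, 0, 0.2, 0.0775, 0, 0, 0, 0.0667, 0, 0.3, 0.1163, 0, 0, 0, 0.1, 0, 0.4, 0.155, 0, 0, 0, 0.1333, 0, 0.5, 0.1938, 0, 0, 0, 0.1667, 0, 0.6, 0.2325, 0, 0, 0, 0.2, 0, 0.7, 0.27, 0, 0, 0, 0.2333, 0, 0.8, 0.31, 0, 0, 0, 0.2533]}}

```text
time_s: 13.7
tcp_pos: [0.5542, -0.1573, 0.1599]
ee_rot: [[-0.087, -0.996, -0.005], [-0.996, 0.087, 0.001], [-0.001, 0.005, -1.0]]
wrist_force: [1.1, -0.3, -2.5]
gripper_width: 0.184
gripper_force: 30.0
```

Emit:
{"op": "steer_hand", "data": {"moves": [0, 0.075, 0.03, 0, 0, 0, 0, 0, 0.1025, 0.0388, 0, 0, 0, 0, 0, 0.1025, 0.0388, 0, 0, 0, 0, 0, 0.1025, 0.0388, 0, 0, 0, 0]}}

```text
time_s: 14.1
tcp_pos: [0.5364, -0.1948, 0.1615]
ee_rot: [[-0.085, -0.996, -0.002], [-0.996, 0.085, 0.001], [-0.001, 0.002, -1.0]]
wrist_force: [-0.2, 0.1, -1.3]
gripper_width: 0.183
gripper_force: 30.0
```

```bash
python3 -c "
from h import *
delta(bw(0,0,.16),175.1)"
python3 cov.py
```

```text
t 14.1 tcp [ 0.5364 -0.1948  0.1615] F [-0.2  0.1 -1.3] yaw y 175.2
d [ 0.0033 -0.0224  0.0014] rv [0.13 0.04 0.05]
scene 1355 (array([ 533.3, -196.9]), array([135.9,  95.9]), 85.7) rel tcp [-0.0031 -0.0021] plane [ 0.018 -0.003  0.176]
side 1055 (array([ 536.3, -194.9]), array([137.7,  93.9]), 85.2) rel tcp [-0.0001 -0.0001] plane [0.002 0.002 0.175]
```

In the tool's units: 0.075 m is 0.1875, 0.05 m is 0.125.

Emit:
{"op": "steer_hand", "data": {"moves": [0, 0.0025, -0.02, 0, 0, 0, 0, 0, 0.0075, -0.0425, 0.05, 0, 0, 0, 0, 0.0075, -0.056, 0.125, 0, 0, 0, 0, 0.0075, -0.056, 0.1875, 0, 0, 0, 0, 0.0075, -0.056, 0.1875, 0, 0, 0, 0, 0.0075, -0.056, 0.1875, 0, 0, 0]}}

```text
time_s: 14.8
tcp_pos: [0.5598, -0.1999, 0.0879]
ee_rot: [[-0.083, -0.997, -0.0], [-0.997, 0.083, -0.0], [0.0, 0.0, -1.0]]
wrist_force: [0.0, -0.4, -0.6]
gripper_width: 0.181
gripper_force: 30.0
```

```bash
python3 cov.py
```

Run:
```python
from h import *
delta(bw(0,0,.087),175.1)
Ri=Ro.from_euler('z',BY,degrees=True).inv()
for n in("scene","side"):
    c=dict(np.load(n+"0.npz"));P,C,U=cloud(c);L=Ri.apply(P-B)
    near=(abs(L[:,0])<.07)&(abs(L[:,1])<.09)
    t=near&(P[:,2]>.009)&(P[:,2]<.016)&(C[:,0]>C[:,2]+35);print(n,'board',t.sum(),rect(P[t]),(L[t].min(0)*1e3).round(1),(L[t].max(0)*1e3).round(1))
    t=near&(abs(L[:,1])<.075)&(P[:,2]>.054)&(P[:,2]<.063);print('rim',t.sum(),rect(P[t]),(np.percentile(L[t],[1,99],axis=0)*1e3).round(1).tolist())
```

```text
scene 1294 (array([ 555.8, -201.5]), array([134.7,  97. ]), 85.1) rel tcp [-0.004  -0.0016] plane [ 0.017 -0.005  0.103]
side 1018 (array([ 560.1, -201.6]), array([140.7,  94.5]), 84.9) rel tcp [ 0.0003 -0.0017] plane [ 0.007 -0.002  0.103]
t 14.9 tcp [ 0.5606 -0.2002  0.0895] F [ 0.4 -0.1 -1.5] yaw y 175.2
d [-0.0001  0.0021  0.0025] rv [-0.18 -0.01  0.11]
scene board 514 (array([ 558.5, -199.4]), array([149.4, 111.1]), 84.9) [-55.6 -74.    9.1] [55.7 75.4 15.8]
rim 378 (array([ 560.5, -200.4]), array([141.6,  85.8]), 85.2) [[-40.4, -69.1, 54.2], [43.2, 68.7, 60.5]]
side board 279 (array([ 564.5, -177. ]), array([110.4, 110. ]), 85.6) [-51.2 -31.9   9. ] [58.6 79.  15.7]
rim 222 (array([ 562.9, -197.5]), array([141.1,  83.3]), 85.2) [[-37.3, -67.5, 54.2], [45.7, 72.2, 60.7]]
```

In the tool's units: 0.006 m is 0.015, -0.003 m is -0.0075.

Emit:
{"op": "steer_hand", "data": {"moves": [0, -0.0075, -0.003, 0, 0, 0, 0, 0, -0.0075, -0.003, 0.015, 0, 0, 0, 0, -0.0075, -0.003, 0.015, 0, 0, 0]}}

```text
time_s: 15.2
tcp_pos: [0.56, -0.1971, 0.0814]
ee_rot: [[-0.085, -0.996, -0.001], [-0.996, 0.085, 0.001], [-0.001, 0.001, -1.0]]
wrist_force: [-0.7, -0.3, -0.6]
gripper_width: 0.179
gripper_force: 30.0
```

Create al.py:
```python
from h import *
from station import r, vision
Ri=Ro.from_euler('z',BY,degrees=True).inv()
s=r.sense();t=np.array(s['tcp_pos']);print(s['time_s'],t.round(4),s['wrist_force'].round(1),'tcp box',(Ri.apply(t-B)*1e3).round(1))
for n in("scene","side"):
    for k,c in(('box',dict(np.load(n+"0.npz"))),('cov',vision.capture(n))):
        P,C,U=cloud(c);L=Ri.apply(P-B)*1e3;q=(abs(L[:,0])<70)&(abs(L[:,1])<90)
        if k=='box': m=q&(abs(L[:,2]-58)<5)&(C[:,2]<C[:,0]+25)
        else: m=q&(abs(L[:,2]-(t[2]*1e3+14.1))<5)&(C.min(1)>120)&(np.ptp(C,axis=1)<30)
        L=L[m]
        mx=L[abs(L[:,1])<50];e=[]
        # x edges per y-slice, y edges per x-slice: median of slice extremes
        f=lambda A,i,j,w:[np.median([g(A[(A[:,j]>=a)&(A[:,j]<a+5),i]) for a in range(-w,w,5) if ((A[:,j]>=a)&(A[:,j]<a+5)).sum()>3]) for g in(np.min,np.max)]
        w=45;X=f(L,0,1,w);Y=f(L,1,0,15 if k=='box' else 35);print(n,k,np.round(X,1),'cx',np.round(np.mean(X),1),np.round(Y,1),'cy',np.round(np.mean(Y),1))
```

```bash
python3 al.py
```

```text
15.2 [ 0.56   -0.1971  0.0814] [-0.7 -0.3 -0.6] tcp box [ 1.2  3.  81.4]
scene box [38.9 41.8] cx 40.3 [-68.6  68.6] cy -0.0
scene cov [-48.9  43.2] cx -2.8 [-64.2  67.2] cy 1.5
side box [42.5 45.1] cx 43.8 [-67.5  71.7] cy 2.1
side cov [-44.6  46.3] cx 0.8 [-59.7  68.6] cy 4.4
```

In the tool's units: 0.0115 m is 0.0288, -0.0015 m is -0.0038.

Emit:
{"op": "steer_hand", "data": {"moves": [0, 0.0025, -0.0038, 0, 0, 0, 0, 0, 0.0025, -0.0038, 0.0125, 0, 0, 0, 0, 0.0025, -0.0038, 0.0225, 0, 0, 0, 0, 0.0025, -0.0038, 0.0288, 0, 0, 0, 0, 0.0025, -0.0038, 0.0288, 0, 0, 0]}}

```text
time_s: 15.8
tcp_pos: [0.5613, -0.1984, 0.0694]
ee_rot: [[-0.085, -0.996, -0.002], [-0.996, 0.085, 0.001], [-0.0, 0.002, -1.0]]
wrist_force: [0.6, 0.4, -1.4]
gripper_width: 0.181
gripper_force: 30.0
```

Emit:
{"op": "steer_hand", "data": {"moves": [0, 0, 0, 0.0025, 0, 0, 0, 0, 0, 0, 0.005, 0, 0, 0, 0, 0, 0, 0.0075, 0, 0, 0, 0, 0, 0, 0.0075, 0, 0, 0]}}

```text
time_s: 16.2
tcp_pos: [0.5617, -0.1984, 0.0671]
ee_rot: [[-0.085, -0.996, -0.0], [-0.996, 0.085, 0.0], [-0.0, 0.0, -1.0]]
wrist_force: [-0.5, -0.2, -1.7]
gripper_width: 0.179
gripper_force: 30.0
```

```bash
python3 al.py
```

```text
16.2 [ 0.5617 -0.1984  0.0671] [-0.5 -0.2 -1.7] tcp box [ 3.1  1.8 67.1]
scene box [38.9 41.8] cx 40.3 [-68.6  68.6] cy -0.0
scene cov [-47.2  45.8] cx -0.7 [-64.6  65.5] cy 0.5
side box [42.5 45.1] cx 43.8 [-67.5  71.7] cy 2.1
side cov [-42.6  48.2] cx 2.8 [-62.   67.4] cy 2.7
```

The cover is now within 1 mm of the box centre in both cameras, and there is no contact force with the foot 4 mm inside the rim. I'll lower it onto the rollers.

In the tool's units: 0.006 m is 0.015, 0.004 m is 0.01.

Emit:
{"op": "steer_hand", "data": {"moves": [0, 0, 0, 0.005, 0, 0, 0, 0, 0, 0, 0.01, 0, 0, 0, 0, 0, 0, 0.015, 0, 0, 0, 0, 0, 0, 0.015, 0, 0, 0]}}

```text
time_s: 16.7
tcp_pos: [0.5614, -0.1984, 0.0607]
ee_rot: [[-0.085, -0.996, -0.001], [-0.996, 0.085, 0.001], [-0.001, 0.001, -1.0]]
wrist_force: [0.1, -0.4, -2.0]
gripper_width: 0.183
gripper_force: 30.0
```

Emit:
{"op": "steer_hand", "data": {"moves": [0, 0, 0, 0.0025, 0, 0, 0, 0, 0, 0, 0.005, 0, 0, 0, 0, 0, 0, 0.005, 0, 0, 0]}}

```text
time_s: 17.0
tcp_pos: [0.562, -0.1989, 0.0598]
ee_rot: [[-0.084, -0.996, 0.0], [-0.996, 0.084, -0.0], [0.0, -0.0, -1.0]]
wrist_force: [-1.3, -0.9, 1.3]
gripper_width: 0.179
gripper_force: 30.0
```

Contact with the rollers comes at the expected height (cover about 47 mm). I'll press on in small steps.

In the tool's units: 0.002 m is 0.005, 0.001 m is 0.0025.

Emit:
{"op": "steer_hand", "data": {"moves": [0, 0, 0, 0.0025, 0, 0, 0, 0, 0, 0, 0.005, 0, 0, 0, 0, 0, 0, 0.005, 0, 0, 0]}}

```text
time_s: 17.3
tcp_pos: [0.5621, -0.1992, 0.059]
ee_rot: [[-0.084, -0.996, 0.001], [-0.996, 0.084, -0.001], [0.001, -0.001, -1.0]]
wrist_force: [-3.4, -1.3, 8.5]
gripper_width: 0.181
gripper_force: 30.0
```

Emit:
{"op": "steer_hand", "data": {"moves": [0, 0, 0, 0.0025, 0, 0, 0, 0, 0, 0, 0.005, 0, 0, 0, 0, 0, 0, 0.005, 0, 0, 0]}}

```text
time_s: 17.6
tcp_pos: [0.5621, -0.1993, 0.0578]
ee_rot: [[-0.083, -0.997, 0.001], [-0.997, 0.083, -0.001], [0.001, -0.001, -1.0]]
wrist_force: [-4.7, -0.6, 11.6]
gripper_width: 0.176
gripper_force: 30.0
```

In the tool's units: 0.002 m is 0.005, 0.001 m is 0.0025.

Emit:
{"op": "steer_hand", "data": {"moves": [0, 0, 0.0025, 0.0025, 0, 0, 0, 0, 0, 0.0025, 0.005, 0, 0, 0, 0, 0, 0.0025, 0.005, 0, 0, 0]}}

```text
time_s: 17.9
tcp_pos: [0.562, -0.1991, 0.0557]
ee_rot: [[-0.083, -0.997, 0.003], [-0.997, 0.083, -0.001], [0.001, -0.003, -1.0]]
wrist_force: [-1.6, -1.3, 8.4]
gripper_width: 0.183
gripper_force: 30.0
```

Emit:
{"op": "steer_hand", "data": {"moves": [0, 0, 0, 0.0025, 0, 0, 0, 0, 0, 0, 0.005, 0, 0, 0, 0, 0, 0, 0.005, 0, 0, 0]}}

```text
time_s: 18.2
tcp_pos: [0.5618, -0.1984, 0.0498]
ee_rot: [[-0.085, -0.996, 0.002], [-0.996, 0.085, 0.001], [-0.001, -0.002, -1.0]]
wrist_force: [5.7, -2.6, -11.1]
gripper_width: 0.179
gripper_force: 30.0
```

It has snapped past the rollers. Now press it flush.

In the tool's units: 0.003 m is 0.0075, 0.002 m is 0.005.

Emit:
{"op": "steer_hand", "data": {"moves": [0, 0, 0, 0.0025, 0, 0, 0, 0, 0, 0, 0.005, 0, 0, 0, 0, 0, 0, 0.0075, 0, 0, 0, 0, 0, 0, 0.0075, 0, 0, 0]}}

```text
time_s: 18.6
tcp_pos: [0.5612, -0.1983, 0.0481]
ee_rot: [[-0.085, -0.996, 0.001], [-0.996, 0.085, 0.001], [-0.001, -0.0, -1.0]]
wrist_force: [2.8, -2.2, -4.3]
gripper_width: 0.178
gripper_force: 30.0
```

Emit:
{"op": "steer_hand", "data": {"moves": [0, 0, 0, 0.0025, 0, 0, 0, 0, 0, 0, 0.005, 0, 0, 0, 0, 0, 0, 0.005, 0, 0, 0]}}

```text
time_s: 18.9
tcp_pos: [0.5613, -0.1984, 0.0477]
ee_rot: [[-0.084, -0.996, 0.001], [-0.996, 0.084, -0.0], [-0.0, -0.001, -1.0]]
wrist_force: [0.8, -1.4, 5.3]
gripper_width: 0.179
gripper_force: 30.0
```

In the tool's units: 0.003 m is 0.0075, 0.002 m is 0.005.

Emit:
{"op": "steer_hand", "data": {"moves": [0, 0, 0, 0.0025, 0, 0, 0, 0, 0, 0, 0.005, 0, 0, 0, 0, 0, 0, 0.0075, 0, 0, 0, 0, 0, 0, 0.0075, 0, 0, 0, 0, 0, 0, 0.0075, 0, 0, 0, 0, 0, 0, 0.0075, 0, 0, 0]}}

```text
time_s: 19.5
tcp_pos: [0.5613, -0.1984, 0.0476]
ee_rot: [[-0.083, -0.997, 0.002], [-0.997, 0.083, -0.001], [0.001, -0.002, -1.0]]
wrist_force: [-4.3, 3.2, 19.1]
gripper_width: 0.183
gripper_force: 30.0
```

```bash
python3 al.py; python3 flap.py | grep scene
python3 -c "
from station import r, vision
import cv2
c=vision.capture('scene');cv2.imwrite('pics/end.png',cv2.resize(c['pixels'][170:270,330:460,::-1],None,fx=5,fy=5,interpolation=cv2.INTER_CUBIC))"
```

```text
19.5 [ 0.5613 -0.1984  0.0476] [-4.3  3.2 19.1] tcp box [ 2.7  1.8 47.6]
scene box [38.9 41.8] cx 40.3 [-68.6  68.6] cy -0.0
scene cov [-47.5  44.7] cx -1.4 [-65.5  65.5] cy -0.0
side box [42.5 45.1] cx 43.8 [-67.5  71.7] cy 2.1
side cov [-43.5  48. ] cx 2.2 [-60.8  67.5] cy 3.3
scene 0.02 70 -0.0402
scene 0.03 106 -0.0401
scene 0.04 42 -0.0405
scene 0.05 0
```

View pics/end.png

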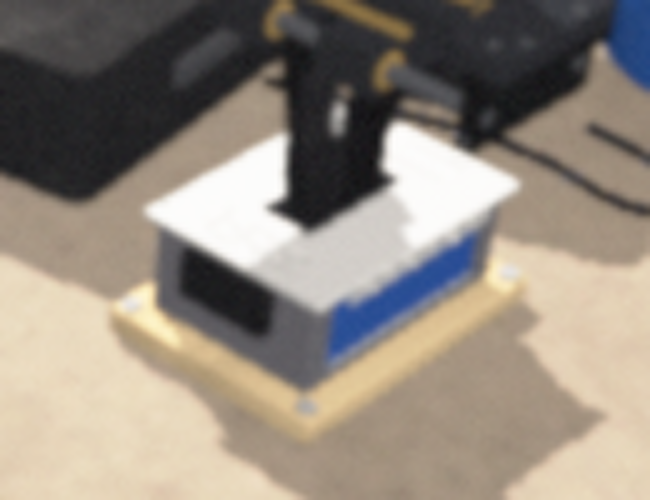

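The crop shows the cover flush on the box with its lip over the shut blue flap at about (400,295), and the gripper still on the bar at (335,190). The push is steady at about 19 N, so I'm handing in.

```bash
python3 -c "
from station import r, vision
print(r.finish_job())"
```

```text
the job is handed in; nothing more can be done
None
```

I handed the job in at about 19.5 s: the flap is shut and the cover has snapped home flush on the box. The gripper still holds the cover, pressing it down with about 19 N. The hand-in gave no verdict.

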